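# Back the slide off the stone and hold the lens over the ground edge

### The arm

A 6-joint arm with a two-finger parallel gripper is mounted at the origin on the work surface. World frame = base frame: x ahead of the robot, y to its left, z up, the work surface at z = 0. Lengths are in mm, angles in rad, forces in N, time in s.
With the tool pointing down it reaches from about 350 to 800 mm from the base axis. Payload 7.3 kg.
Tool frame: the origin (TCP) lies midway between the tips of the shut fingers; the grasp point (between the pads) lies 19 mm behind it; z points along the fingers, y is the line along which they close (so a half turn about z gives the same grasp; the last joint's range is limited). The gripper opens to 85 mm and grips with 20 to 120 N. Pads are 22 mm wide; open, the fingers measure 114 mm over their backs; the gripper's body (76 mm by 85 mm) begins 54 mm behind the grasp point. The pads swing forward as they close: fully open they stand 13 mm farther back than shut.
Start: joints at [-1.475, 0.342, 1.524, -0, 1.275, -0.146], TCP at [125.733, -509.743, 209.122] pointing down, gripper open.
Joint ranges: [-2.53, 2.53], [-0.77, 2.02], [0.04, 2.7], [-1, 4.14], [0.28, 2.66], [-3.11, 3.11]. Speed limits (rad/s): [2.57, 2.57, 3.14, 3.14, 3.14, 3.14].

### API

Orientations are given as a unit quaternion [x, y, z, w].
In Python, from bench import env gives the robot as it stands.
- The arm moves only by the tool arm_command, never from a script. Its arguments are lists of equal length, an entry for each row: "grip": the closure, from -1 (fully open) to 1 (shut); "dp": the shift along the tool's x, y, z in m, a list of three; "roll": the turn about the tool's z in rad. A call has exactly 5 rows; each row shifts and turns the commanded pose from where the row before left it, along the tool's axes as they then stand; what a row does not reach is not made up. A row lasts 1/8 s, in which the tool goes at most 62.5 mm and 10.7 degrees, less where a joint would pass 70% of its speed; a pose out of reach is approached as far as the arm can. A call is refused whole if a number of a shift passes 0.0625 or a number of a turn 0.188, either way. A call with a gripper value outside its range is refused whole. The fingers move at their own pace and stop on an object; "grip_force" is the grip in N (left out, the last holds). Time passes only in rows, so rows that do not move let the fingers close, or fill a call up. It gives the time, the measured TCP pose, the force, the opening and the grip force at its end, in the units of the state.
- env.get_obs(): the state, without advancing time (a new reading comes with each control period).
- env.snapshot(name): name is "scene" or "side" or "wrist"; returns the picture (480x640x3 uint8, red, green, blue); there is no depth.
- env.camera_params(name): a dict with "camera_matrix" (3x3 intrinsics, pixels), "extrinsics" (4x4, takes a point from camera to world coordinates); the wrist camera has in their place "hand_eye" (4x4, takes a point from camera to tool coordinates, whose origin is the TCP and whose axes are the flange's). Camera axes: x right, y down, z forward; pixel columns grow to the right and rows downward; lengths in mm; the calibration is good to about 2 mm. A picture is of the moment at which its call begins: read the wrist's pose just before it. camera_params takes no time and is no camera call.
- env.job_done(): hands the job in; it is judged then, once.
The state is a dict: "t": time; "joint_pos": joint angles; "joint_velocities": joint speeds; "tau": joint torques, N m; "ee_pos": TCP position; "tcp_rot": TCP orientation; "wrist_force": force on the tool from outside, world axes, zero at the start; "wrist_torque": the same for the moment, N m; "finger_gap": finger opening in mm; "gripper_force": force on a finger pad.
Only numpy, scipy, OpenCV 4.12 (cv2) and the standard library are available. Lean on these libraries where they do the work, as an engineer would, in place of code of your own. Each camera call takes 0.05 s, during which the arm holds its last target. There are 200 camera calls.

### The job

Turn the tool grinder's handwheel, regripping it as often as needed, to draw the slide with its clamped blade back from the stone until the white line on the slide meets the tip of the red pointer clamped on the bed; move the slide by the handwheel only, not by pushing on it. Then pick up the hand lens by its handle and hold it level and still, centred over the middle of the blade's ground edge, with its glass at the height of the height gauge's red pointer, which marks the lens's focal height. Do not bump the blade with the lens, leave the height gauge, the oil bottle and the whetstone where they stand, and finish while still holding the lens there: nothing is put down.

Things in the scene. Friction and masses are not known exactly. Their poses are not given: they have to be found in the camera images.
- handwheel (a joint): angle (rad) of the handwheel on the robot side of the grinder. Grows as the wheel's top moves to the robot's left (counter-clockwise as the robot sees it); each radian draws the slide 25 mm to the left, away from the stone. Limits -0.15 and 3.25, starts between 0 and 0.4. Turns with about 2 N at the rim and stays where it is left.
- wheel_hub (a point): centre of the upright handwheel, in its rim's plane, 105 mm above the bench. Axes fixed to the grinder: x is the wheel's level axis, into the machine; y the slide's travel, away from the stone; z up. Round-bar rim 12 mm thick on a circle of radius 62 mm. Nothing within 100 mm behind it rises over 20 mm above the hub: the rim's top can be pinched from above, one finger on each side.
- crank_grip (a point): middle of the black crank grip on the rim, 34 mm out from the rim's plane towards the robot: 22 mm thick, 48 mm long, along the wheel's axis. It goes round with the wheel; at joint 0 it is 62 mm from the hub on the +y side, 15 degrees below level, and passes under the hub to the -y side as the joint grows by 3.
- slide_line (a point): front top end of the white line on the dark steel slide (slide 130 x 150 x 30 mm, top 98 mm above the bench), beside the red pointer; axes as wheel_hub's. It travels along y with the slide.
- index_tip (a point): tip of the small red pointer clamped on the front of the bed, reaching a few mm in over the slide's front edge, 8 mm above its top; axes as wheel_hub's. The slide is right when slide_line has the same y as this tip in these axes. At the start the line is 35 to 65 mm on the -y side of it.
- blade_edge (a point): middle of the ground edge of the flat blade (56 mm wide, 4 mm thick, top 102 mm above the bench) clamped on the slide, jutting 30 mm out towards the stone; edge along x of these axes (as wheel_hub's). Starts 3 to 13 mm from the stone (200 mm across, 40 mm thick, axis 130 mm high). The clamp bar and nuts rise 19 mm above the blade, 87 to 111 mm from the edge on the +y side.
- grinder: the green bench tool grinder with bed (150 x 310 mm, 68 mm high with its ways), stone, guard, motor, slide and handwheel, fixed to the bench; origin under the bed, 130 mm behind wheel_hub on its x axis and 10 mm from it on the -y side; axes as wheel_hub's. Its guard rises to about 245 mm.
- carriage: the slide itself with the clamped blade; origin centre of its underside, 68 mm above the bench; axes as wheel_hub's.
- lens_handle (a point): centre of the black handle of the hand lens, at half height, where it is grasped. Handle 18 mm wide, 16 mm high, from 51 mm behind to 35 mm ahead of this point. x axis points along the handle to the glass, z up. The lens lies flat on the bench, so this point is 8 mm above it.
- lens_centre (a point): centre of the glass, 75 mm ahead of lens_handle on its x axis, at the same height; the round brass bezel is 74 mm across and 16 mm high. Same axes; z axis is normal to the glass.
- lens: the hand lens, 150 g (about 0.1 to 0.2 kg); origin under lens_handle at the underside. x along the handle to the glass, z normal to the glass.
- gauge_pointer (a point): tip of the red pointer of the height gauge, which stands behind the slide (the side away from the robot); its height is the height at which the centre of the glass is to be held, 160 to 190 mm above the bench. Its z axis is up.
- gauge: height gauge, loose, 1.4 kg: dark base 80 x 60 x 26 mm, origin under its centre; upright steel scale to 245 mm height; the pointer reaches 49 mm from the origin along its own -x axis, which points roughly towards the stone. The pointer's slide is locked. Leave alone.
- oil: white oil bottle with red cap, 48 mm across, 125 mm tall, origin under its centre. Leave alone.
- whetstone: red-brown whetstone on a dark wooden base, 210 x 76 x 38 mm, origin under its centre. Leave alone.

How it is judged:
By the outcome, as a careful person would: the job done as asked, in the order asked, and still so for the second after the job is handed in, while the arm keeps its last pose, push and grip.
It also fails if it takes over 72 s, if anything falls off the work surface, if the arm or the gripper's body presses on something with over 40 N, if the wrist force passes 120 N, or if a joint passes its speed limit or range.

## Working session

There is one attempt and no reset: what is moved stays moved. The work goes in short steps, Python scripts to look and compute and a tool call to move; the robot and the scene stay as the last step left them, time stands still between calls to the robot, and variables do not carry over. Pictures are saved under pics/ and viewed, at most 10 in all, crops included, and the job is handed in when it is done.

Besides the shell and the picture viewer there is one more tool, called after "Request:" by a JSON object that holds its "fn" and its "kwargs", one argument or row to a line. arm_command: Moves the arm, as the interface text tells. Its arguments: {"type":"object","properties":{"grip":{"type":"array"},"dp":{"type":"array"},"roll":{"type":"array"},"grip_force":{"type":"number"}},"required":["grip","dp","roll"]}

```bash
mkdir -p pics; ls; cat > h.py <<'E'
import numpy as np, cv2
from bench import env
from scipy.spatial.transform import Rotation as R
def cam(n,o=None):
    p=env.camera_params(n);K=np.array(p["camera_matrix"])
    if n=="wrist":
        o=o or env.get_obs();T=np.eye(4);T[:3,:3]=R.from_quat(o["tcp_rot"]).as_matrix();T[:3,3]=o["ee_pos"]
        return K,T@np.array(p["hand_eye"])
    return K,np.array(p["extrinsics"])
def ray(C,u,v):
    K,E=C;d=E[:3,:3]@np.linalg.solve(K,[u,v,1.]);return E[:3,3],d/np.linalg.norm(d)
def onz(C,u,v,z):
    c,d=ray(C,u,v);return c+d*(z-c[2])/d[2]
def two(C1,p1,C2,p2):
    c,d=ray(C1,*p1);e,f=ray(C2,*p2)
    s=np.linalg.lstsq(np.c_[d,-f],e-c,rcond=None)[0];a=c+d*s[0];b=e+f*s[1]
    return (a+b)/2,np.linalg.norm(a-b)
def proj(C,P):
    K,E=C;q=K@(E[:3,:3].T@(np.asarray(P,float)-E[:3,3]));return q[:2]/q[2]
def save(img,f): cv2.imwrite(f,img[:,:,::-1])
E
python3 - <<'E'
from h import *
for n in ["scene","side","wrist"]: 
    C=cam(n);save(env.snapshot(n),f"pics/{n}0.png");print(n,C[0].round(0).tolist(),C[1].round(2).tolist())
print(env.get_obs())
E
```

```text
pics
scene [[577.0, 0.0, 316.0], [0.0, 577.0, 232.0], [0.0, 0.0, 1.0]] [[0.64, 0.56, -0.52, 1299.83], [0.77, -0.46, 0.44, -639.45], [0.01, -0.68, -0.73, 1170.22], [0.0, 0.0, 0.0, 1.0]]
side [[547.0, 0.0, 326.0], [0.0, 547.0, 235.0], [0.0, 0.0, 1.0]] [[-0.92, -0.31, 0.24, 195.74], [-0.39, 0.71, -0.58, 832.21], [0.01, -0.63, -0.78, 1194.33], [0.0, 0.0, 0.0, 1.0]]
wrist [[422.0, 0.0, 322.0], [0.0, 422.0, 249.0], [0.0, 0.0, 1.0]] [[0.24, -0.92, -0.31, 206.2], [-0.97, -0.23, -0.08, -489.34], [-0.0, 0.32, -0.95, 372.99], [0.0, 0.0, 0.0, 1.0]]
{'t': 0.15, 'joint_pos': array([-1.47500147e+00,  3.42587152e-01,  1.52479908e+00, -1.12559737e-06,
        1.27541717e+00, -1.46025752e-01]), 'joint_velocities': array([-1.95145904e-03, -2.85854038e-03, -2.56338303e-03, -8.20135595e-05,
        1.08110462e-03,  7.97208430e-04]), 'tau': array([ 7.21052347e-04, -4.33907568e+01, -2.46147054e+01, -1.78711057e-04,
        5.76129678e-03, -1.02326442e-05]), 'ee_pos': array([ 125.69804202, -509.38747194,  208.57240824]), 'tcp_rot': array([ 9.92699048e-01,  1.20616055e-01,  1.46645054e-05, -6.05197383e-04]), 'wrist_force': array([-0.87098146, -0.27737307,  0.44230946]), 'wrist_torque': array([-0.01337199,  0.01915436,  0.03387455]), 'gripper_force': 0.0, 'finger_gap': 85.31240888684651}
```

View pics/scene0.png

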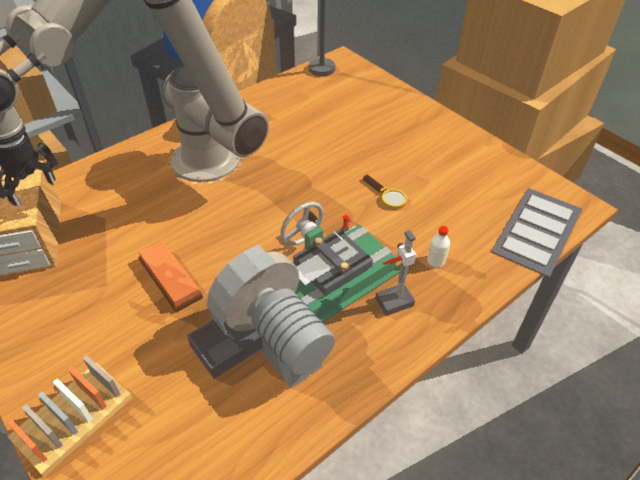

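View pics/side0.png

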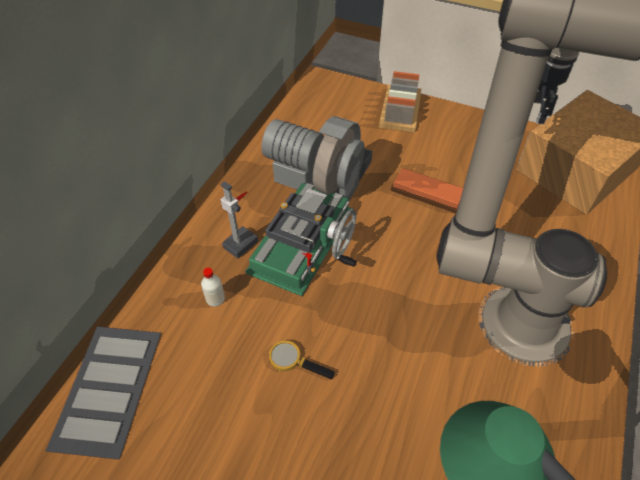

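The scene view shows the wheel near (302,225), the index (346,220), the lens (393,199) and the gauge pointer (390,262). In the side view they are at (342,232), (309,260), (285,355) and (240,196). I'll zoom in on both.

```bash
python3 - <<'E'
from h import *
a=cv2.imread("pics/scene0.png")[170:320,260:420];b=cv2.imread("pics/side0.png")[160:310,215:375]
m=np.hstack([cv2.resize(a,None,fx=2.5,fy=2.5,interpolation=2),cv2.resize(b,None,fx=2.5,fy=2.5,interpolation=2)])
cv2.imwrite("pics/z0.png",m)
A=cam("scene");B=cam("side")
for n,p,q in [("hub",(302,225),(342,232)),("index",(346,222),(309,262)),("gauge",(386,263),(243,194)),("lens",(393,199),(285,355)),("oilcap",(443,230),(208,272))]:
    print(n,*[np.round(x,1) for x in two(A,p,B,q)])
print(onz(A,393,199,14),onz(B,285,354,14),onz(A,364,178,8),onz(B,333,375,8))
for i,(C,n) in enumerate([(A,"scene"),(B,"side")]):
    im=cv2.imread(f"pics/{n}0.png");h=cv2.cvtColor(im,cv2.COLOR_BGR2HSV)
    m=((h[:,:,0]<6)|(h[:,:,0]>174))&(h[:,:,1]>190)&(h[:,:,2]>90)
    k,l,s,c=cv2.connectedComponentsWithStats(m.astype(np.uint8))
    print(n,[(s[j].tolist(),c[j].round(1).tolist()) for j in range(1,k) if s[j][4]>8])
E
```

```text
hub [499.4  -9.1 105.8] 0.7
index [546.4  98.7  84.2] 2.7
gauge [761.4  24.8 170.5] 1.0
lens [510.9 319.4   7.3] 2.2
oilcap [745.7 244.4 118.6] 2.7
[516.38257938 314.45865498  14.        ] [509.40738772 319.3017919   14.        ] [391.40192423 316.78068238   8.        ] [385.89008884 320.81513788   8.        ]
scene [([343, 215, 7, 13, 47], [345.6, 220.4]), ([439, 226, 9, 8, 43], [443.1, 229.7]), ([384, 257, 17, 7, 40], [392.9, 259.9])]
side [([237, 192, 9, 8, 23], [241.0, 195.8]), ([305, 253, 7, 13, 41], [308.3, 257.4]), ([203, 268, 10, 9, 71], [207.5, 271.9])]
```

View pics/z0.png

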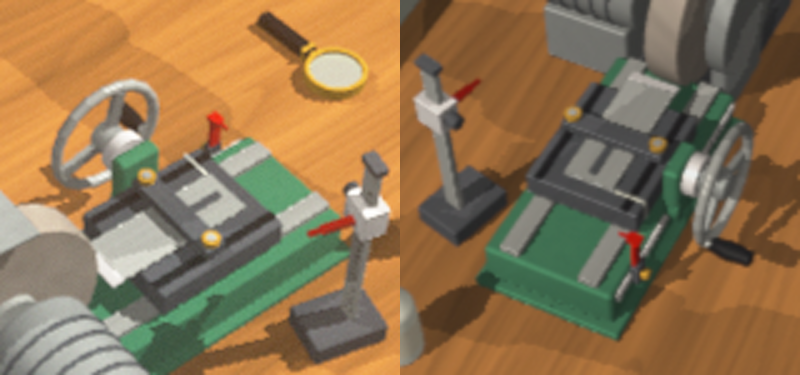

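The zoom shows a three-spoke wheel with its crank at lower left of the hub. The slide's white line ends near (335,232) in the scene view and (312,242) in the side view. I'll swing the arm round above the grinder for a look from overhead.

Request:
{"fn": "arm_command", "kwargs": {
  "grip": [-1,-1,-1,-1,-1],
  "dp": [
    [0.02,0,-0.03],
    [0.048,0.004,-0.03],
    [0.048,0.004,-0.03],
    [0.048,0.004,0],
    [0.048,0.004,0]
  ],
  "roll": [0,-0.0885,-0.0885,-0.0885,-0.0885]
}}

```text
t: 0.78
ee_pos: [330.2, -449.3, 299.1]
tcp_rot: [0.956, 0.295, 0.0, 0.0]
wrist_force: [-0.1, -0.9, -0.4]
finger_gap: 85.5
gripper_force: 0.0
```

Request:
{"fn": "arm_command", "kwargs": {
  "grip": [-1,-1,-1,-1,-1],
  "dp": [
    [0.048,0.004,0],
    [0.048,0.004,0],
    [0.048,0.004,0],
    [0.048,0.004,0],
    [0.048,0.004,0]
  ],
  "roll": [-0.0885,-0.0885,-0.0885,-0.0885,-0.0885]
}}

```text
t: 1.4
ee_pos: [514.1, -296.6, 298.5]
tcp_rot: [0.868, 0.497, -0.0, -0.0]
wrist_force: [0.2, -0.3, 0.5]
finger_gap: 85.7
gripper_force: 0.0
```

Request:
{"fn": "arm_command", "kwargs": {
  "grip": [-1,-1,-1,-1,-1],
  "dp": [
    [0.048,0.004,0],
    [0.048,0.004,0],
    [0.048,0.004,0],
    [0.048,0.004,0],
    [0.048,0.004,0]
  ],
  "roll": [-0.0885,-0.0885,-0.0885,-0.0885,-0.0885]
}}

```text
t: 2.02
ee_pos: [615.0, -80.0, 298.5]
tcp_rot: [0.737, 0.676, -0.0, -0.0]
wrist_force: [0.6, 0.4, -0.5]
finger_gap: 85.5
gripper_force: 0.0
```

Request:
{"fn": "arm_command", "kwargs": {
  "grip": [-1,-1,-1,-1,-1],
  "dp": [
    [0.02,0.004,0],
    [0,0,0],
    [0,0,0],
    [0,0,0],
    [0,0,0]
  ],
  "roll": [-0.0885,0,0,0,0]
}}

```text
t: 2.65
ee_pos: [620.2, -62.9, 299.1]
tcp_rot: [0.708, 0.706, -0.0, 0.0]
wrist_force: [0.3, -0.8, 0.6]
finger_gap: 85.6
gripper_force: 0.0
```

```bash
python3 - <<'E'
from h import *
o=env.get_obs();save(env.snapshot("wrist"),"pics/w1.png")
import pickle;pickle.dump(o,open("w1.pkl","wb"))
print(o["t"],o["ee_pos"],R.from_quat(o["tcp_rot"]).as_matrix().round(3),o["joint_pos"])
E
```

```text
2.65 [620.22278692 -62.90315127 299.10304984] [[ 0.003  1.    -0.   ]
 [ 1.    -0.003 -0.   ]
 [-0.    -0.    -1.   ]] [-2.23862865e-01  4.89206892e-01  1.05114269e+00 -1.35540486e-04
  1.60125888e+00 -2.20553798e-01]
```

View pics/w1.png

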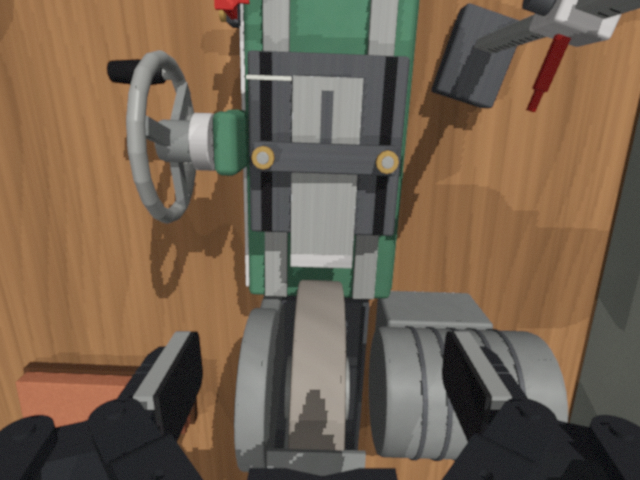

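Wrist view, with up being world +y:
- White line runs from (248,77) to (291,79).
- Blade edge runs from about (291,267) to (353,267).
- Rim top is near (137,135).
- Gauge pointer tip is at (533,108).
- Index is at the top edge, near (243,5).

```bash
python3 - <<'E'
from h import *
import pickle
o=pickle.load(open("w1.pkl","rb"));C=cam("wrist",o)
for n,u,v,z in [("line front",248,77,98),("line back",291,79,98),("edgeL",291,268,102),("edgeR",353,268,102),("nutL",263,157,121),("nutR",388,161,121),("slide FL",251,234,98),("slide FR",393,236,98),("slide BL",247,53,98),("slide BR",409,57,98),("rimtop",137,135,167),("rimlow",190,140,43),("rim far",166,57,105),("rim near",168,218,105),("gaugetip",533,108,171)]:
    print(n,onz(C,u,v,z).round(1))
A=cam("scene");B=cam("side")
print("gauge",two(A,(383.5,263.5),B,(246.5,193)),two(A,(383.5,263.5),C,(533,108)),two(B,(246.5,193),C,(533,108)))
print("index rough",two(A,(344,219),B,(306,256)))
print("rimtop line back", onz(C,135,135,167),onz(C,128,135,167),onz(C,145,135,167))
E
```

```text
line front [561.3  41.9  98. ]
line back [595.8  40.3  98. ]
edgeL [ 591.7 -121.1  102. ]
edgeR [ 648.6 -121.2  102. ]
nutL [573.5 -18.6 121. ]
nutR [673.3 -22.1 121. ]
slide FL [556.2 -89.6  98. ]
slide FR [684.5 -91.9  98. ]
slide BL [561.5  59.5  98. ]
slide BR [689.6  56.2  98. ]
rimtop [494.9   1.5 167. ]
rimlow [492.9 -11.1  43. ]
rim far [499.6  56.1 105. ]
rim near [485.6 -72.7 105. ]
gaugetip [759.2  18.1 171. ]
gauge (array([756.78140385,  18.72124789, 169.76135377]), np.float64(2.9499875471699033)) (array([758.97415477,  18.20781045, 171.65739687]), np.float64(0.226209609378434)) (array([757.33136031,  17.95608782, 170.57243933]), np.float64(3.7787815187356566))
index rough (array([551.56483543,  92.6976025 , 101.49049952]), np.float64(7.551733811897318))
rimtop line back [493.5693611    1.53674115 167.        ] [488.81331179   1.55172187 167.        ] [500.36356836   1.51534059 167.        ]
```

Request:
{"fn": "arm_command", "kwargs": {
  "grip": [-0.2,-0.2,-0.2,-0.2,-0.2],
  "dp": [
    [0.005,-0.043,0.027],
    [0.005,-0.043,0.027],
    [0.004,-0.042,0.027],
    [0,0,0.027],
    [0,0,0.026]
  ],
  "roll": [0.028,0,0,0,0],
  "grip_force": 30
}}

```text
t: 3.32
ee_pos: [492.4, -45.7, 164.9]
tcp_rot: [0.718, 0.696, 0.0, 0.001]
wrist_force: [0.2, 0.4, 0.4]
finger_gap: 51.3
gripper_force: 0.0
```

```bash
python3 - <<'E'
from h import *
o=env.get_obs();save(env.snapshot("wrist"),"pics/w2.png")
import pickle;pickle.dump(o,open("w2.pkl","wb"))
print(o["t"],o["ee_pos"],R.from_quat(o["tcp_rot"]).as_matrix().round(3)[0],o["finger_gap"])
E
```

```text
3.325 [492.364322   -45.66071452 164.87444115] [0.03  1.    0.001] 51.348066140735654
```

View pics/w2.png

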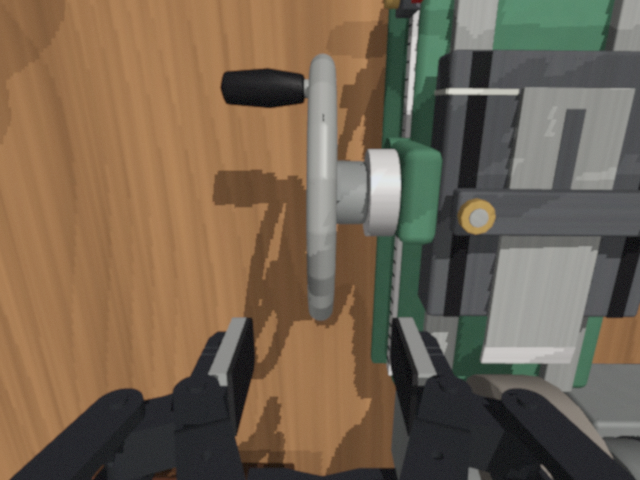

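The wheel is centred between the fingers at u≈321. The line's front end is at (437,91) and the blade edge at v≈360. The index only shows at the very top, near (415,3).

```bash
python3 - <<'E'
from h import *
import pickle
o=pickle.load(open("w2.pkl","rb"));C=cam("wrist",o)
for n,u,v,z in [("line front",437,91,98),("line back",519,92,98),("index",417,4,106),("slide FL",422,314,98),("slide BL",440,53,98),("rimtop?",322,150,167),("rimtop?",320,200,167),("edge",482,361,102),("edge",572,361,102)]:
    print(n,onz(C,u,v,z).round(1))
c=np.array([493,-9,105]);
for dy in (-4,0,4):
    P=[proj(C,c+[0,dy,0]+np.array([s*.03,s,0])*0+[0.03*68*np.sin(t),68*np.sin(t),68*np.cos(t)]) for t in np.linspace(0,6.28,90)]
    P=np.array(P);print(dy,P.min(0).round(),P.max(0).round())
im=cv2.imread("pics/w2.png");print(im[0:12:3,400:430:4][:,:,::-1].tolist())
E
```

```text
line front [554.3  42.6  98. ]
line back [596.5  40.8  98. ]
index [540.8  80.8 106. ]
slide FL [552.5 -85.   98. ]
slide BL [554.8  60.4  98. ]
rimtop? [494.6  21.5 167. ]
rimtop? [493.2   2.5 167. ]
edge [ 590.5 -116.8  102. ]
edge [ 646.7 -118.5  102. ]Traceback (most recent call last):
  File "<stdin>", line 8, in <module>
NameError: name 's' is not defined
```

Request:
{"fn": "arm_command", "kwargs": {
  "grip": [-0.2,-0.2,1,1,1],
  "dp": [
    [0,0,0.0145],
    [0,0,0.0145],
    [0,0,0],
    [0,0,0],
    [0,0,0]
  ],
  "roll": [0,0,0,0,0],
  "grip_force": 30
}}

```text
t: 4.0
ee_pos: [491.8, -45.7, 136.7]
tcp_rot: [0.717, 0.697, -0.001, -0.0]
wrist_force: [-5.5, -1.1, 4.1]
finger_gap: 8.1
gripper_force: 29.4
```

Request:
{"fn": "arm_command", "kwargs": {
  "grip": [1,1,1,1,1],
  "dp": [
    [0.0086,0,-0.0052],
    [0.0089,0,-0.0038],
    [0.0095,0,-0.0022],
    [0,0,0],
    [0,0,0]
  ],
  "roll": [0,0,0,0,0]
}}

```text
t: 4.62
ee_pos: [494.9, -17.7, 149.5]
tcp_rot: [0.717, 0.697, 0.002, 0.002]
wrist_force: [-1.8, 0.7, 9.3]
finger_gap: 0.1
gripper_force: 4.7
```

```bash
python3 - <<'E'
from h import *
o=env.get_obs();save(env.snapshot("wrist"),"pics/w3.png")
C=cam("wrist",o);c=np.array([492.5,-9,105])
im=cv2.imread("pics/w3.png");h=cv2.cvtColor(im,cv2.COLOR_BGR2HSV)
m=((h[:,:,0]<6)|(h[:,:,0]>174))&(h[:,:,1]>180)&(h[:,:,2]>80)
k,l,s,cc=cv2.connectedComponentsWithStats(m.astype(np.uint8));print([(s[j].tolist()) for j in range(1,k) if s[j][4]>20])
P=proj(C,[555,50,98]);print(o["t"],o["ee_pos"],o["finger_gap"],o["wrist_force"],P)
E
```

```text
[[411, 17, 64, 38, 1162]]
4.625 [494.88205644 -17.69163341 149.48911622] 0.06984830841888445 [-1.7953191   0.70136262  9.26305166] [438.61235287 134.62221409]
```

View pics/w3.png

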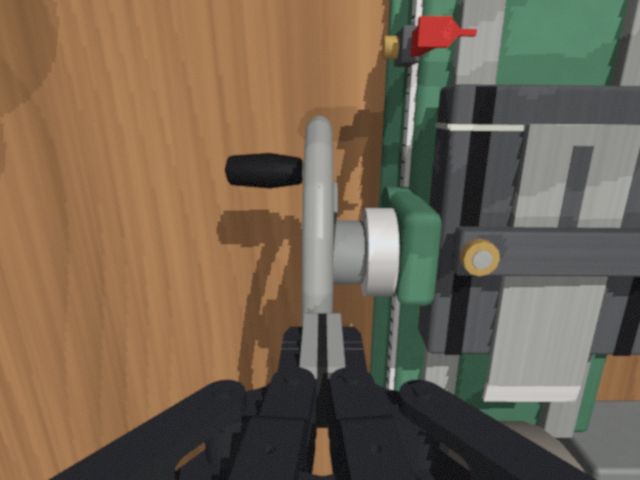

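The fingers slipped off: the gap is 0.1 and they sit at the rim's edge. The index tip is at (475,33), the line's front end at (438,127), the hub at v≈251 and the rim's far end at (318,117). I'll work out the wheel centre from these.

```bash
python3 - <<'E'
from h import *
o=env.get_obs();C=cam("wrist",o)
for n,u,v,z in [("index",475,33,106),("line f",438,127,98),("line b",523,127,98),("hub nose",350,251,105),("collar",381,252,105),("nut",480,258,121),("rimleft top",304,240,167),("rimright top",334,240,167),("crank",265,170,90)]:
    print(n,onz(C,u,v,z).round(1))
def ext(C,c,yaw=-.03,r=62,b=6):
    t=np.linspace(0,2*np.pi,180);P=np.array([proj(C,np.array(c)+[-np.sin(yaw)*r*np.sin(a),r*np.sin(a),r*np.cos(a)]) for a in t]);return P.min(0).round(),P.max(0).round()
import pickle
C2=cam("wrist",pickle.load(open("w2.pkl","rb")))
C1=cam("wrist",pickle.load(open("w1.pkl","rb")))
for y in (-15,-9,-3,3): print(y,[ext(k,[493,y,105]) for k in (C1,C2,C)])
print(C[1][:3,3])
E
```

```text
index [566.4  93.8 106. ]
line f [554.5  53.7  98. ]
line b [596.4  52.4  98. ]
hub nose [510.3  -7.2 105. ]
collar [526.5  -8.2 105. ]
nut [572.4  -7.1 121. ]
rimleft top [489.5  19.1 167. ]
rimright top [500.5  18.8 167. ]
crank [466.8  34.1  90. ]
-15 [(array([136.,  70.]), array([191., 225.])), (array([321.,  85.]), array([321., 323.])), (array([317., 145.]), array([318., 389.]))]
-9 [(array([135.,  61.]), array([190., 218.])), (array([320.,  71.]), array([321., 313.])), (array([316., 133.]), array([318., 379.]))]
-3 [(array([134.,  52.]), array([190., 211.])), (array([320.,  58.]), array([321., 303.])), (array([315., 120.]), array([318., 368.]))]
3 [(array([132.,  44.]), array([189., 204.])), (array([319.,  44.]), array([320., 292.])), (array([315., 106.]), array([317., 357.]))]
[496.83080527  65.33502622 313.96664142]
```

```bash
python3 - <<'E'
from h import *
o=env.get_obs();C=cam("wrist",o);T=o["ee_pos"]
print("tcp",proj(C,T),"grasp",proj(C,T+[0,0,19]))
for t in (-80,-60,-45,-30,-20,-12,0,20): 
    a=np.radians(t);p=[493,-5.5+62*np.sin(a),105+62*np.cos(a)];print(t,np.round(p),proj(C,p).round())
im=cv2.imread("pics/w3.png")[200:470,230:420];cv2.imwrite("pics/w3z.png",cv2.resize(im,None,fx=2.2,fy=2.2,interpolation=2))
E
```

```text
tcp [321.50966233 308.60432386] grasp [321.65674417 330.82146918]
-80 [493. -67. 116.] [320. 361.]
-60 [493. -59. 136.] [320. 372.]
-45 [493. -49. 149.] [319. 370.]
-30 [493. -36. 159.] [318. 358.]
-20 [493. -27. 163.] [318. 344.]
-12 [493. -18. 166.] [317. 329.]
0 [493.  -6. 167.] [316. 301.]
20 [493.  16. 163.] [314. 245.]
```

View pics/w3z.png

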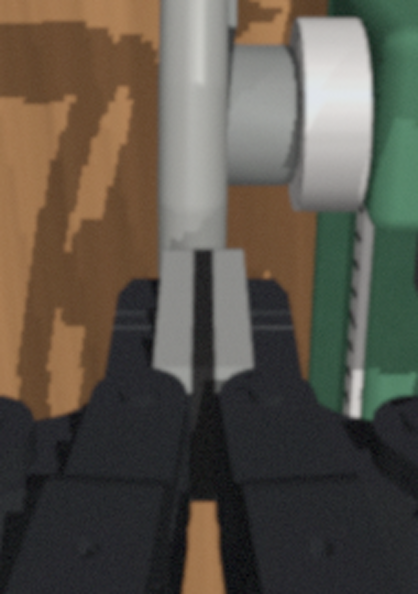

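The first stroke did turn the wheel about 0.44 rad (line y 42.6 to 53.7, index y 93.8). The grip was too shallow, though, and the pads came off the top of the bar. I'll regrip about 11 mm deeper with the hub at y≈-5.5.

Request:
{"fn": "arm_command", "kwargs": {
  "grip": [-0.2,-0.2,-0.2,-0.2,-0.2],
  "dp": [
    [0,0,-0.02],
    [-0.014,0,0],
    [-0.013,0,0],
    [0,0,0.005],
    [0,0,0.0195]
  ],
  "roll": [0,0,0,0,0]
}}

```text
t: 5.3
ee_pos: [493.1, -45.8, 142.5]
tcp_rot: [0.718, 0.696, 0.0, 0.001]
wrist_force: [-0.6, -0.2, 0.2]
finger_gap: 51.1
gripper_force: 0.0
```

Request:
{"fn": "arm_command", "kwargs": {
  "grip": [-0.2,-0.2,1,1,1],
  "dp": [
    [0,0,0.02],
    [0,0,0],
    [0,0,0],
    [0,0,0],
    [0,0,0]
  ],
  "roll": [0,0,0,0,0]
}}

```text
t: 5.92
ee_pos: [491.7, -45.6, 123.3]
tcp_rot: [0.717, 0.697, -0.001, -0.0]
wrist_force: [-4.6, -2.2, 3.6]
finger_gap: 10.7
gripper_force: 29.6
```

Request:
{"fn": "arm_command", "kwargs": {
  "grip": [1,1,1,1,1],
  "dp": [
    [0,0,0],
    [0,0,0],
    [0,0,0],
    [0,0,0],
    [0,0,0]
  ],
  "roll": [0,0,0,0,0]
}}

```text
t: 6.55
ee_pos: [491.7, -45.6, 123.4]
tcp_rot: [0.717, 0.697, -0.001, -0.0]
wrist_force: [-4.9, -0.9, 3.4]
finger_gap: 10.8
gripper_force: 29.6
```

Request:
{"fn": "arm_command", "kwargs": {
  "grip": [1,1,1,1,1],
  "dp": [
    [0.0072,-0.001,-0.005],
    [0.0077,0,-0.0038],
    [0.0081,0,-0.0028],
    [0.0085,0,-0.0018],
    [0.0086,0,-0.0006]
  ],
  "roll": [0,0,0,0,0],
  "grip_force": 40
}}

```text
t: 7.18
ee_pos: [493.2, -5.2, 136.5]
tcp_rot: [0.717, 0.697, -0.0, 0.001]
wrist_force: [4.1, -5.9, -13.6]
finger_gap: 10.0
gripper_force: 38.8
```

```bash
cat >> h.py <<'E'
def white(C,im,y0):
    # white line: column profile at slide x 562..590
    r=[]
    for x in range(562,592,4):
        best=None;ys=np.arange(y0-45,y0+45,.25)
        g=[]
        for y in ys:
            u,v=proj(C,[x-554+554,y,98]);g.append(cv2.getRectSubPix(cv2.cvtColor(im,cv2.COLOR_RGB2GRAY),(1,1),(float(u),float(v)))[0,0] if 0<u<639 and 0<v<479 else 0)
        g=np.array(g,float);r.append((x,ys[g.argmax()],g.max()))
    return r
def red(C,im):
    h=cv2.cvtColor(im,cv2.COLOR_RGB2HSV);m=(((h[:,:,0]<6)|(h[:,:,0]>174))&(h[:,:,1]>180)&(h[:,:,2]>80)).astype(np.uint8)
    k,l,s,c=cv2.connectedComponentsWithStats(m);o=[]
    for j in range(1,k):
        if s[j][4]>100:
            v,u=np.nonzero(l==j);q=u>=u.max()-2;o.append((u.max(),v[q].mean(),onz(C,u.max(),v[q].mean(),106).round(1).tolist(),s[j].tolist()))
    return o
E
cat > m.py <<'E'
from h import *
import sys
o=env.get_obs();im=env.snapshot("wrist");C=cam("wrist",o);save(im,"pics/m.png")
print(o["t"],o["ee_pos"].round(1),o["finger_gap"].round(1),o["wrist_force"].round(1))
print([(x,round(float(y),1),g) for x,y,g in white(C,im,float(sys.argv[1]))]);print(red(C,im))
E
python3 m.py 70
```

```text
Traceback (most recent call last):
  File "m.py", line 4, in <module>
    print(o["t"],o["ee_pos"].round(1),o["finger_gap"].round(1),o["wrist_force"].round(1))
                                      ^^^^^^^^^^^^^^^^^^^^^
AttributeError: 'float' object has no attribute 'round'
```

```bash
sed -i 's/o\["finger_gap"\].round(1)/o["finger_gap"]/' m.py; python3 m.py 72
```

```text
7.225 [493.2  -4.2 136.5] 10.075907367428027 [  4.2  -1.4 -11.8]
[(562, 68.5, np.float64(197.0)), (566, 68.2, np.float64(196.0)), (570, 68.2, np.float64(196.0)), (574, 68.2, np.float64(196.0)), (578, 68.0, np.float64(196.0)), (582, 68.0, np.float64(196.0)), (586, 68.0, np.float64(196.0)), (590, 67.5, np.float64(196.0))]
[(np.int64(487), np.float64(62.5), [566.2, 94.0, 106.0], [419, 47, 69, 34, 1316])]
```

Request:
{"fn": "arm_command", "kwargs": {
  "grip": [1,1,1,1,1],
  "dp": [
    [0.0086,0,0.0016],
    [0.0085,0,0.0022],
    [0.0081,0,0.003],
    [0.0077,0,0.004],
    [0.007,0,0.005]
  ],
  "roll": [0,0,0,0,0]
}}

```text
t: 7.9
ee_pos: [494.9, 35.5, 122.6]
tcp_rot: [0.717, 0.697, 0.001, 0.001]
wrist_force: [-0.9, -1.1, 7.5]
finger_gap: 10.3
gripper_force: 39.8
```

```bash
python3 m.py 88
```

```text
7.9 [494.9  35.5 122.6] 10.323223515743503 [-0.9 -1.1  7.5]
[(562, 82.8, np.float64(180.0)), (566, 83.0, np.float64(193.0)), (570, 82.5, np.float64(192.0)), (574, 82.8, np.float64(199.0)), (578, 82.8, np.float64(193.0)), (582, 82.2, np.float64(192.0)), (586, 82.5, np.float64(193.0)), (590, 81.8, np.float64(192.0))]
[(np.int64(486), np.float64(161.85714285714286), [566.3, 93.9, 106.0], [418, 142, 69, 34, 1444])]
```

View pics/m.png

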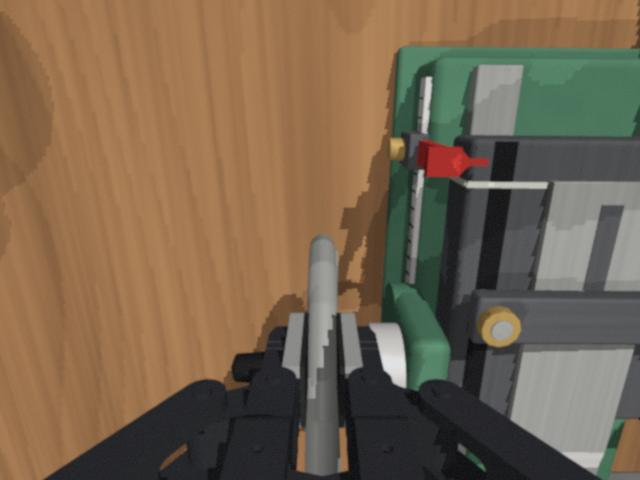

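The grip now holds well. The line is at y≈82.9 and the index at 93.9, so 11 mm (0.44 rad) remains. I'll regrip near the top.

Request:
{"fn": "arm_command", "kwargs": {
  "grip": [-0.2,-0.2,-0.2,-0.2,-0.2],
  "dp": [
    [0,0,0],
    [0,0,0],
    [0,0,-0.055],
    [-0.029,0,0],
    [-0.028,-0.001,0]
  ],
  "roll": [0,0,0,0,0]
}}

```text
t: 8.57
ee_pos: [491.6, -22.7, 176.7]
tcp_rot: [0.717, 0.697, 0.0, 0.0]
wrist_force: [0.1, 0.2, -0.4]
finger_gap: 51.3
gripper_force: 0.0
```

Request:
{"fn": "arm_command", "kwargs": {
  "grip": [-0.2,-0.2,-0.2,1,1],
  "dp": [
    [0,0,0.021],
    [0,0,0.021],
    [0,0,0],
    [0,0,0],
    [0,0,0]
  ],
  "roll": [0,0,0,0,0]
}}

```text
t: 9.2
ee_pos: [492.1, -22.3, 134.9]
tcp_rot: [0.717, 0.697, 0.001, 0.001]
wrist_force: [7.4, 0.4, 2.0]
finger_gap: 15.7
gripper_force: 6.5
```

Request:
{"fn": "arm_command", "kwargs": {
  "grip": [1,1,1,1,1],
  "dp": [
    [0,0,0],
    [0,0,0],
    [0,0,0],
    [0,0,0],
    [0,0,0]
  ],
  "roll": [0,0,0,0,0]
}}

```text
t: 9.82
ee_pos: [493.4, -22.4, 135.2]
tcp_rot: [0.718, 0.696, 0.002, 0.002]
wrist_force: [5.3, 1.2, 1.3]
finger_gap: 11.9
gripper_force: 39.1
```

```bash
python3 m.py 83
```

```text
9.825 [493.4 -22.4 135.2] 11.93468249139225 [5.3 1.2 1.3]
[(562, 83.0, np.float64(208.0)), (566, 83.2, np.float64(216.0)), (570, 83.0, np.float64(215.0)), (574, 83.0, np.float64(215.0)), (578, 82.8, np.float64(215.0)), (582, 82.8, np.float64(214.0)), (586, 82.5, np.float64(214.0)), (590, 82.2, np.float64(214.0))]
[(np.int64(464), np.float64(14.947368421052632), [555.1, 93.8, 106.0], [420, 0, 45, 42, 1148]), (np.int64(492), np.float64(12.833333333333334), [566.5, 94.2, 106.0], [465, 0, 28, 23, 240])]
```

Request:
{"fn": "arm_command", "kwargs": {
  "grip": [1,1,1,1,1],
  "dp": [
    [0.0083,0,-0.0017],
    [0.0086,0,-0.0006],
    [0.0065,0,0.0003],
    [0,0,0],
    [0,0,0]
  ],
  "roll": [0,0,0,0,0]
}}

```text
t: 10.5
ee_pos: [494.2, 0.1, 136.9]
tcp_rot: [0.717, 0.697, 0.001, 0.003]
wrist_force: [6.1, -2.9, -2.1]
finger_gap: 11.7
gripper_force: 39.2
```

```bash
python3 m.py 92
```

```text
10.5 [4.942e+02 1.000e-01 1.369e+02] 11.71530081419074 [ 6.1 -2.9 -2.1]
[(562, 91.2, np.float64(193.0)), (566, 91.2, np.float64(214.0)), (570, 91.5, np.float64(214.0)), (574, 91.0, np.float64(212.0)), (578, 90.8, np.float64(212.0)), (582, 91.0, np.float64(213.0)), (586, 90.5, np.float64(212.0)), (590, 90.5, np.float64(212.0))]
[(np.int64(483), np.float64(73.33333333333333), [566.3, 94.1, 106.0], [416, 58, 68, 32, 1317])]
```

Request:
{"fn": "arm_command", "kwargs": {
  "grip": [1,1,1,1,1],
  "dp": [
    [0.0067,0,0.0008],
    [0,0,0],
    [0,0,0],
    [0,0,0],
    [0,0,0]
  ],
  "roll": [0,0,0,0,0]
}}

```text
t: 11.18
ee_pos: [494.5, 6.8, 136.2]
tcp_rot: [0.717, 0.697, 0.001, 0.003]
wrist_force: [6.2, -2.8, -1.1]
finger_gap: 11.3
gripper_force: 39.2
```

```bash
python3 m.py 94
```

```text
11.175 [494.5   6.8 136.2] 11.271590734001808 [ 6.2 -2.8 -1.1]
[(562, 92.8, np.float64(145.0)), (566, 92.5, np.float64(175.0)), (570, 92.5, np.float64(195.0)), (574, 93.0, np.float64(212.0)), (578, 92.8, np.float64(212.0)), (582, 93.2, np.float64(212.0)), (586, 92.5, np.float64(212.0)), (590, 92.5, np.float64(212.0))]
[(np.int64(481), np.float64(89.66666666666667), [566.0, 94.2, 106.0], [416, 75, 66, 30, 1245])]
```

View pics/m.png

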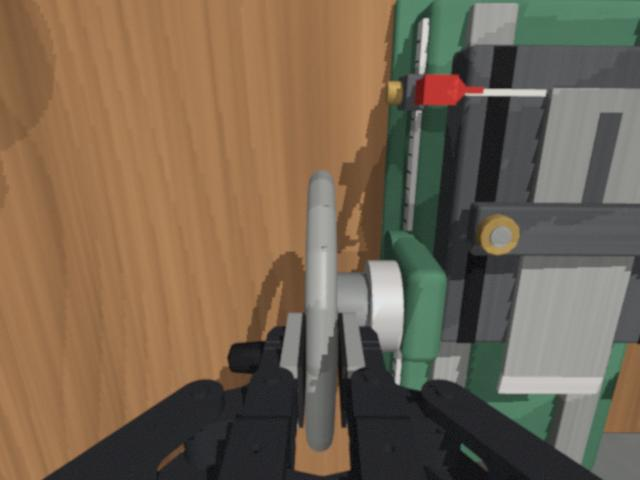

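The tip now nearly covers the line's end (tip (481,90), line v≈92.5). I'll refine this with centroids.

```bash
cat > m2.py <<'E'
from h import *
import sys
o=env.get_obs();im=env.snapshot("wrist");C=cam("wrist",o);save(im,"pics/m.png")
g=cv2.cvtColor(im,cv2.COLOR_RGB2GRAY).astype(np.float32);y0=float(sys.argv[1]);L=[]
for x in np.arange(574,590,1.):
    ys=np.arange(y0-6,y0+6,.1);p=np.array([proj(C,[x,y,98]) for y in ys],np.float32)
    s=cv2.remap(g,p[None,:,0],p[None,:,1],1)[0];w=np.clip(s-150,0,None);k=ys[s.argmax()];w[abs(ys-k)>2.5]=0;L.append((x,(w*ys).sum()/w.sum()))
L=np.array(L);f=np.polyfit(L[:,0]-566,L[:,1],1)
h=cv2.cvtColor(im,cv2.COLOR_RGB2HSV);m=(((h[:,:,0]<6)|(h[:,:,0]>174))&(h[:,:,1]>160)&(h[:,:,2]>70)).astype(np.uint8)
k,l,s,c=cv2.connectedComponentsWithStats(m);j=1+s[1:,4].argmax();v,u=np.nonzero(l==j);e=u.max()
q=(u>=e-7);t=onz(C,e,v[q].mean(),106)
print("line@566",f[1].round(2),"slope",f[0].round(3),"std",np.std(L[:,1]-np.polyval(f,L[:,0]-566)).round(2),"tip",t.round(2),"remaining",(t[1]-(f[1]-.03*(t[0]-566))).round(2),"F",o["wrist_force"].round(1))
E
python3 m2.py 93
```

```text
line@566 93.63 slope -0.04 std 0.02 tip [566.5   94.27 106.  ] remaining 0.66 F [ 5.4 -2.8 -1.9]
```

Request:
{"fn": "arm_command", "kwargs": {
  "grip": [1,1,1,1,1],
  "dp": [
    [0.0017,0,0.0003],
    [0,0,0],
    [0,0,0],
    [0,0,0],
    [0,0,0]
  ],
  "roll": [0,0,0,0,0]
}}

```text
t: 11.9
ee_pos: [494.5, 7.9, 136.0]
tcp_rot: [0.717, 0.697, 0.001, 0.003]
wrist_force: [6.8, -4.8, -0.4]
finger_gap: 11.7
gripper_force: 39.1
```

```bash
python3 m2.py 94
```

```text
line@566 94.14 slope -0.044 std 0.03 tip [566.47  94.29 106.  ] remaining 0.16 F [ 6.8 -4.8 -0.4]
```

Request:
{"fn": "arm_command", "kwargs": {
  "grip": [-0.2,-0.2,-0.2,-0.2,-0.2],
  "dp": [
    [0,0,0],
    [0,0,0],
    [0,0,-0.04],
    [0,0,-0.05],
    [0.02,0.05,-0.03]
  ],
  "roll": [0,0,0,0,0]
}}

```text
t: 12.58
ee_pos: [541.9, 27.6, 258.3]
tcp_rot: [0.718, 0.696, 0.0, 0.001]
wrist_force: [1.4, -0.7, 0.1]
finger_gap: 50.9
gripper_force: 0.0
```

Request:
{"fn": "arm_command", "kwargs": {
  "grip": [-0.2,-0.2,-0.2,-0.2,-0.2],
  "dp": [
    [0,0.04,0],
    [0,0,0],
    [0,0,0],
    [0,0,0],
    [0,0,0]
  ],
  "roll": [0,0,0,0,0]
}}

```text
t: 13.2
ee_pos: [582.3, 26.8, 255.3]
tcp_rot: [0.718, 0.697, 0.0, 0.0]
wrist_force: [-0.5, 0.8, 0.2]
finger_gap: 51.4
gripper_force: 0.0
```

```bash
python3 m2.py 94;cp pics/m.png pics/w5.png; python3 - <<'E'
from h import *
import pickle
o=env.get_obs();pickle.dump(o,open("w5.pkl","wb"));C=cam("wrist",o);print(o["ee_pos"])
im=cv2.imread("pics/w5.png");g=cv2.cvtColor(im,cv2.COLOR_BGR2GRAY)
# profile along y at blade x's, z=102
for x in (600,620,640):
    print(x,[(int(y),int(g[int(round(v)),int(round(u))])) for y in np.arange(-80,-40,2) for u,v in [proj(C,[x,y,102])]])
for y in (-62,-50):
    print(y,[(int(x),int(g[int(round(v)),int(round(u))])) for x in np.arange(580,662,3) for u,v in [proj(C,[x,y,102])]])
h=cv2.cvtColor(im,cv2.COLOR_BGR2HSV);m=(((h[:,:,0]<6)|(h[:,:,0]>174))&(h[:,:,1]>160)&(h[:,:,2]>70)).astype(np.uint8)
k,l,s,c=cv2.connectedComponentsWithStats(m);print([(s[j].tolist(),c[j].round().tolist()) for j in range(1,k) if s[j][4]>30])
E
```

```text
line@566 93.84 slope -0.041 std 0.02 tip [821.72  36.4  106.  ] remaining -49.77 F [-0.5  0.8  0.2]
[582.39379611  26.76724913 255.23763235]
600 [(-80, 69), (-78, 71), (-76, 69), (-74, 68), (-72, 69), (-70, 70), (-68, 123), (-66, 189), (-64, 192), (-62, 193), (-60, 194), (-58, 194), (-56, 190), (-54, 167), (-52, 157), (-50, 158), (-48, 159), (-46, 158), (-44, 159), (-42, 155)]
620 [(-80, 69), (-78, 71), (-76, 72), (-74, 71), (-72, 70), (-70, 70), (-68, 124), (-66, 188), (-64, 191), (-62, 192), (-60, 195), (-58, 192), (-56, 169), (-54, 156), (-52, 156), (-50, 156), (-48, 156), (-46, 157), (-44, 157), (-42, 157)]
640 [(-80, 14), (-78, 25), (-76, 21), (-74, 22), (-72, 22), (-70, 21), (-68, 29), (-66, 35), (-64, 43), (-62, 66), (-60, 158), (-58, 193), (-56, 163), (-54, 154), (-52, 156), (-50, 155), (-48, 155), (-46, 155), (-44, 155), (-42, 155)]
-62 [(580, 150), (583, 101), (586, 87), (589, 53), (592, 71), (595, 193), (598, 193), (601, 192), (604, 193), (607, 194), (610, 191), (613, 192), (616, 192), (619, 193), (622, 192), (625, 193), (628, 193), (631, 193), (634, 194), (637, 189), (640, 66), (643, 45), (646, 130), (649, 136), (652, 135), (655, 135), (658, 159), (661, 157)]
-50 [(580, 153), (583, 103), (586, 87), (589, 57), (592, 59), (595, 157), (598, 156), (601, 157), (604, 155), (607, 156), (610, 157), (613, 158), (616, 155), (619, 156), (622, 156), (625, 156), (628, 156), (631, 155), (634, 153), (637, 153), (640, 155), (643, 153), (646, 153), (649, 152), (652, 133), (655, 106), (658, 113), (661, 137)]
[([261, 120, 35, 19, 415], [273.0, 129.0]), ([600, 184, 40, 73, 1134], [622.0, 219.0])]
```

View pics/w5.png

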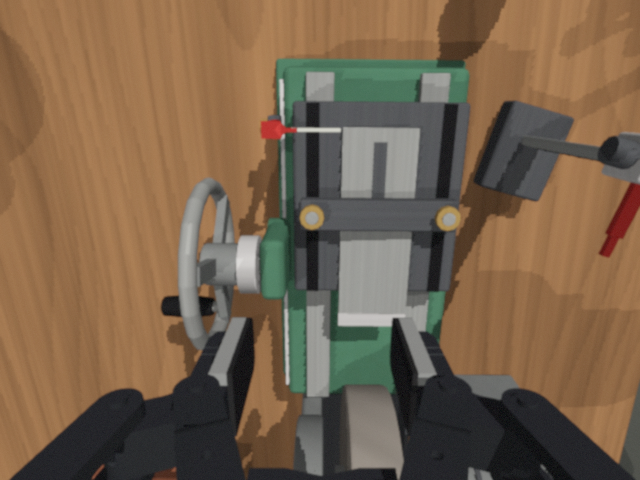

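The line meets the red tip at row 130. The blade edge is at y≈-67.7 with its middle at x≈621.7. Next I'll move over the lens and measure the gauge pointer from its tip at (605,253).

Request:
{"fn": "arm_command", "kwargs": {
  "grip": [-0.2,-0.2,-0.2,-0.2,-0.2],
  "dp": [
    [0.0575,-0.031,0],
    [0.0575,-0.031,0.01],
    [0.0575,-0.031,0.01],
    [0.0575,-0.031,0.01],
    [0.0575,-0.031,0.01]
  ],
  "roll": [0,0,0,0,0]
}}

```text
t: 13.88
ee_pos: [442.8, 305.0, 217.1]
tcp_rot: [0.718, 0.696, 0.0, 0.0]
wrist_force: [0.8, 0.1, 0.2]
finger_gap: 51.2
gripper_force: 0.0
```

Request:
{"fn": "arm_command", "kwargs": {
  "grip": [-0.2,-0.2,-0.2,-0.2,-0.2],
  "dp": [
    [0,0,0],
    [0,0,0],
    [0,0,0],
    [0,0,0],
    [0,0,0]
  ],
  "roll": [-0.16,-0.16,-0.16,-0.16,-0.16]
}}

```text
t: 14.5
ee_pos: [443.8, 303.4, 217.3]
tcp_rot: [0.387, 0.922, 0.0, 0.0]
wrist_force: [-0.5, -0.1, 0.2]
finger_gap: 51.3
gripper_force: 0.0
```

Request:
{"fn": "arm_command", "kwargs": {
  "grip": [-0.2,-0.2,-0.2,-0.2,-0.2],
  "dp": [
    [0,0,0],
    [0,0,0],
    [0,0,0],
    [0,0,0],
    [0,0,0]
  ],
  "roll": [-0.16,-0.16,-0.16,-0.16,-0.16]
}}

```text
t: 15.12
ee_pos: [443.8, 303.4, 217.3]
tcp_rot: [-0.002, 1.0, 0.0, 0.0]
wrist_force: [-0.4, -0.4, -0.1]
finger_gap: 51.2
gripper_force: 0.0
```

```bash
python3 - <<'E'
from h import *
import pickle
o=env.get_obs();im=env.snapshot("wrist");C=cam("wrist",o);save(im,"pics/w6.png")
print(o["t"],o["ee_pos"],R.from_quat(o["tcp_rot"]).as_matrix().round(3)[:2].tolist(),o["joint_pos"][5])
C1=cam("wrist",pickle.load(open("w1.pkl","rb")));C5=cam("wrist",pickle.load(open("w5.pkl","rb")))
A=cam("scene");B=cam("side")
def tip(f):
    im=cv2.imread(f);h=cv2.cvtColor(im,cv2.COLOR_BGR2HSV);m=(((h[:,:,0]<6)|(h[:,:,0]>174))&(h[:,:,1]>150)&(h[:,:,2]>60)).astype(np.uint8);m[:,:500]=0
    v,u=np.nonzero(m);q=v>=v.max()-1;return u[q].mean(),v.max()+.5
p1,p5=tip("pics/w1.png"),tip("pics/w5.png");print(p1,p5,"w1w5",two(C1,p1,C5,p5),"A,5",two(A,(383.5,263.5),C5,p5),"B5",two(B,(246.5,193),C5,p5),"A1",two(A,(383.5,263.5),C1,p1))
h=cv2.cvtColor(im,cv2.COLOR_RGB2HSV)
m=(h[:,:,2]<70).astype(np.uint8);k,l,s,c=cv2.connectedComponentsWithStats(m)
print([(s[j].tolist(),c[j].round(1).tolist()) for j in range(1,k) if s[j][4]>300])
b=((h[:,:,0]>20)&(h[:,:,0]<32)&(h[:,:,1]>150)).astype(np.uint8);k,l,s,c=cv2.connectedComponentsWithStats(b)
print([(s[j].tolist(),c[j].round(1).tolist()) for j in range(1,k) if s[j][4]>100])
E
```

```text
15.125 [443.84604697 303.39420836 217.25671073] [[-1.0, -0.005, 0.0], [-0.005, 1.0, 0.0]] -1.1186148654403356
(np.float64(532.1666666666666), np.float64(111.5)) (np.float64(606.3), np.float64(256.5)) w1w5 (array([758.03053572,  15.73897534, 173.6478109 ]), np.float64(0.4160569475947338)) A,5 (array([759.30709794,  16.38296036, 173.2371579 ]), np.float64(2.074644682761809)) B5 (array([758.67808297,  15.29130086, 168.97705872]), np.float64(4.878038695016711)) A1 (array([759.07111272,  16.55846408, 172.62101384]), np.float64(2.3226822713895228))
[([331, 136, 23, 89, 1823], [341.7, 179.7]), ([0, 294, 166, 80, 4306], [59.7, 325.3]), ([0, 318, 398, 162, 21840], [160.8, 427.9]), ([390, 318, 250, 162, 19150], [485.2, 426.4]), ([0, 382, 59, 31, 921], [24.3, 394.0])]
[]
```

View pics/w6.png

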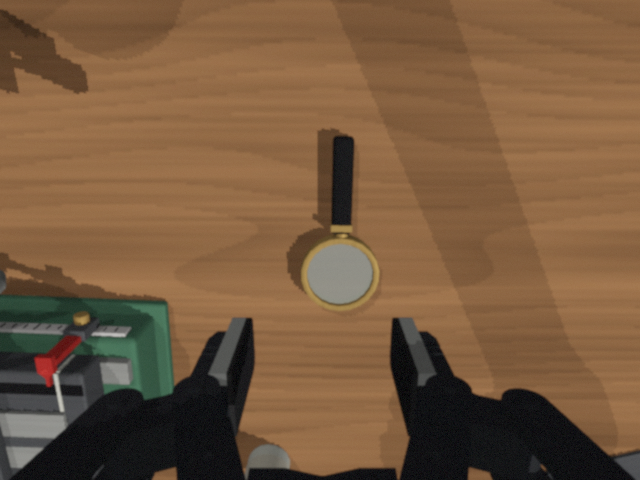

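The handle runs from (343,137) to (341,232) and the glass is centred at (341,273). The gauge tip height comes out near 172–173. I'll compute the lens pose in tool axes.

```bash
python3 - <<'E'
from h import *
o=env.get_obs();C=cam("wrist",o);im=cv2.imread("pics/w6.png");h=cv2.cvtColor(im,cv2.COLOR_BGR2HSV)
m=(h[:,:,2]<60).astype(np.uint8);k,l,s,c=cv2.connectedComponentsWithStats(m)
j=[j for j in range(1,k) if 300<s[j][4]<3000 and s[j][0]>250][0]
v,u=np.nonzero(l==j);print(cv2.minAreaRect(np.c_[u,v].astype(np.float32)))
q=h[225:320,290:395];bz=((q[:,:,0]>15)&(q[:,:,0]<35)&(q[:,:,1]>120)&(q[:,:,2]>140)).astype(np.uint8)
cs=max(cv2.findContours(bz,0,1)[0],key=cv2.contourArea);g=(q[:,:,1]<60).astype(np.uint8);gc=max(cv2.findContours(g,0,1)[0],key=cv2.contourArea)
ge=cv2.fitEllipse(gc);print(ge);G=(ge[0][0]+290,ge[0][1]+225)
e0,e1=onz(C,*[343,137],14),onz(C,341.5,226,16);ctr=onz(C,*G,12)
print("ends",e0,e1,"glass",ctr)
d=ctr-e0;yaw=np.arctan2(d[1],d[0]);hd=ctr-75*np.array([np.cos(yaw),np.sin(yaw),0]);print("yaw",yaw,"len",np.hypot(*d[:2]),"handle",hd)
Rm=R.from_quat(o["tcp_rot"]).as_matrix();print("tool delta",Rm.T@(np.r_[hd[:2],0]-np.r_[o["ee_pos"][:2],0]))
E
```

```text
((341.9433288574219, 179.9840850830078), (20.22031593322754, 88.16402435302734), 1.6365771293640137)
((49.67542266845703, 48.66980743408203), (58.473873138427734, 64.06483459472656), 84.6446533203125)
ends [386.06701474 320.70552815  14.        ] [463.30445953 321.36334844  16.        ] glass [511.00324382 321.05668554  12.        ]
yaw 0.0028106856592457112 len 124.9367225784828 handle [436.00354007 320.84588439  12.        ]
tool delta [ 7.65656146e+00  1.75213566e+01 -1.08507523e-03]
```

Request:
{"fn": "arm_command", "kwargs": {
  "grip": [-0.2,-0.2,-0.2,-0.2,-0.2],
  "dp": [
    [0.0076,0.0175,0.05],
    [0,0,0.055],
    [0,0,0.05],
    [0,0,0.02],
    [0,0,0.017]
  ],
  "roll": [0,0,0,0,0]
}}

```text
t: 15.8
ee_pos: [436.0, 320.8, 24.0]
tcp_rot: [0.001, 1.0, -0.0, -0.0]
wrist_force: [0.2, -0.4, 0.0]
finger_gap: 51.4
gripper_force: 0.0
```

Request:
{"fn": "arm_command", "kwargs": {
  "grip": [-0.2,-0.2,-0.2,-0.2,-0.2],
  "dp": [
    [0,0,0.007],
    [0,0,0.007],
    [0,0,0.004],
    [0,0,0.003],
    [0,0,0]
  ],
  "roll": [0,0,0,0,0]
}}

```text
t: 16.42
ee_pos: [436.5, 321.0, 4.1]
tcp_rot: [0.0, 1.0, -0.0, 0.0]
wrist_force: [0.4, 0.0, 0.3]
finger_gap: 51.4
gripper_force: 0.0
```

Request:
{"fn": "arm_command", "kwargs": {
  "grip": [1,1,1,1,1],
  "dp": [
    [0,0,0],
    [0,0,0],
    [0,0,0],
    [0,0,0],
    [0,0,0]
  ],
  "roll": [0,0,0,0,0],
  "grip_force": 30
}}

```text
t: 17.05
ee_pos: [436.5, 321.0, 4.1]
tcp_rot: [0.0, 1.0, -0.0, 0.0]
wrist_force: [0.4, 0.0, 0.7]
finger_gap: -0.1
gripper_force: 0.0
```

```bash
python3 - <<'E'
from h import *
o=env.get_obs();print(o["ee_pos"],o["finger_gap"],o["gripper_force"],o["wrist_force"],o["wrist_torque"])
im=env.snapshot("wrist");save(im,"pics/w7.png");h=cv2.cvtColor(im,cv2.COLOR_RGB2HSV)
g=((h[:,:,1]<60)&(h[:,:,2]>90)).astype(np.uint8);k,l,s,c=cv2.connectedComponentsWithStats(g)
print([(s[j].tolist(),c[j].round(1).tolist()) for j in range(1,k) if s[j][4]>500])
C=cam("wrist",o);print("tcp px",proj(C,o["ee_pos"]),"z8",proj(C,[436,321,8]),"lensc",proj(C,[511,321,8]))
E
```

```text
[436.45745592 321.03722971   4.05040109] -0.08815540346096123 0.0 [0.36680649 0.01782468 0.67776687] [ 0.02058886 -0.00778532  0.01779762]
[([301, 315, 16, 57, 711], [309.2, 343.0]), ([328, 314, 16, 63, 741], [334.4, 344.0]), ([312, 428, 21, 48, 747], [321.9, 453.7])]
tcp px [321.17234375 307.67752344] z8 [321.05919381 310.92998805] lensc [321.19531787 451.93379805]
```

The fingers shut on nothing above the handle with no force, so the real tips sit about 20 mm behind the reported TCP. That matches what the wheel grips showed. I'll open and go lower, watching the force.

Request:
{"fn": "arm_command", "kwargs": {
  "grip": [-0.2,-0.2,-0.2,-0.2,-0.2],
  "dp": [
    [0,0,0],
    [0,0,0],
    [0,0,0],
    [0,0,0.006],
    [0,0,0.005]
  ],
  "roll": [0,0,0,0,0]
}}

```text
t: 17.73
ee_pos: [436.3, 320.9, -7.5]
tcp_rot: [0.0, 1.0, -0.0, -0.0]
wrist_force: [-0.2, -0.3, -0.5]
finger_gap: 50.9
gripper_force: 0.0
```

Request:
{"fn": "arm_command", "kwargs": {
  "grip": [-0.2,-0.2,-0.2,-0.2,-0.2],
  "dp": [
    [0,0,0.003],
    [0,0,0.002],
    [0,0,0.002],
    [0,0,0],
    [0,0,0]
  ],
  "roll": [0,0,0,0,0]
}}

```text
t: 18.35
ee_pos: [436.5, 321.1, -13.9]
tcp_rot: [0.0, 1.0, 0.0, 0.0]
wrist_force: [-0.0, 0.8, 0.6]
finger_gap: 51.0
gripper_force: 0.0
```

Request:
{"fn": "arm_command", "kwargs": {
  "grip": [1,1,1,1,1],
  "dp": [
    [0,0,0],
    [0,0,0],
    [0,0,0],
    [0,0,0],
    [0,0,0]
  ],
  "roll": [0,0,0,0,0]
}}

```text
t: 18.98
ee_pos: [436.6, 321.1, -13.8]
tcp_rot: [0.0, 1.0, 0.0, 0.0]
wrist_force: [-1.1, -0.9, 4.0]
finger_gap: 16.7
gripper_force: 29.9
```

The handle is now held, with a gap of 16.7. I'll raise the grip force and lift.

Request:
{"fn": "arm_command", "kwargs": {
  "grip": [1,1,1,1,1],
  "dp": [
    [0,0,0],
    [0,0,0],
    [0,0,-0.01],
    [0,0,-0.03],
    [0,0,-0.05]
  ],
  "roll": [0,0,0,0,0],
  "grip_force": 60
}}

```text
t: 19.6
ee_pos: [435.0, 320.3, 75.6]
tcp_rot: [0.0, 1.0, -0.001, -0.002]
wrist_force: [1.0, 0.3, -1.3]
finger_gap: 15.8
gripper_force: 58.8
```

Request:
{"fn": "arm_command", "kwargs": {
  "grip": [1,1,1,1,1],
  "dp": [
    [0,0,-0.055],
    [0,0,-0.05],
    [0,0,-0.01],
    [0,0,0],
    [0,0,0]
  ],
  "roll": [0,0,0,0,0]
}}

```text
t: 20.23
ee_pos: [435.4, 320.4, 189.0]
tcp_rot: [0.0, 1.0, -0.001, -0.002]
wrist_force: [0.3, 0.3, -2.4]
finger_gap: 15.8
gripper_force: 58.8
```

```bash
cat > l.py <<'E'
from h import *
o=env.get_obs();W=env.snapshot("wrist");S=env.snapshot("scene");D=env.snapshot("side")
Rm=R.from_quat(o["tcp_rot"]).as_matrix();print(o["t"],o["ee_pos"].round(1),Rm.round(3).tolist(),o["finger_gap"],o["gripper_force"],o["wrist_force"].round(1),o["wrist_torque"].round(2))
pr=o["ee_pos"]+Rm@[-75,0,-21.8];print("pred",pr.round(1))
for n,im in (("wrist",W),("scene",S),("side",D)):
    save(im,f"pics/l_{n}.png");C=cam(n,o);h=cv2.cvtColor(im,cv2.COLOR_RGB2HSV);p=proj(C,pr)
    m=((h[:,:,0]>15)&(h[:,:,0]<32)&(h[:,:,1]>150)&(h[:,:,2]>130)).astype(np.uint8)
    v,u=np.nonzero(m);r={"wrist":150,"scene":35,"side":35}[n];q=(abs(u-p[0])<r)&(abs(v-p[1])<r)
    pts=np.c_[u[q],v[q]].astype(np.float32);print(n,"pred",p.round(1),len(pts),cv2.fitEllipse(cv2.convexHull(pts)) if len(pts)>20 else "", "pred rim", [proj(C,pr+37*np.array([np.cos(a),np.sin(a),0])).round().tolist() for a in (0,np.pi/2,np.pi,-np.pi/2)], pts.min(0) if len(pts) else "",pts.max(0) if len(pts) else "")
E
python3 l.py
```

```text
20.225 [435.4 320.4 189. ] [[-1.0, 0.0, -0.004], [0.0, 1.0, -0.002], [0.004, -0.002, -1.0]] 15.839512257519596 58.83776843547821 [ 0.3  0.3 -2.4] [0.01 0.08 0.01]
pred [510.5 320.5 210.5]
wrist pred [321.1 484.3] 0  pred rim [[321.0, 545.0], [405.0, 484.0], [321.0, 415.0], [237.0, 484.0]]  
scene pred [400.7 143.4] 1721 ((395.1178283691406, 143.8505401611328), (70.35022735595703, 125.97465515136719), 83.51209259033203) pred rim [[411.0, 150.0], [410.0, 138.0], [391.0, 137.0], [391.0, 149.0]] [366. 109.] [435. 178.]
side pred [279.5 310.8] 321 ((279.271728515625, 310.9444885253906), (34.1158561706543, 36.68471145629883), 68.55467224121094) pred rim [[264.0, 305.0], [272.0, 325.0], [296.0, 317.0], [287.0, 297.0]] [262. 294.] [297. 328.]
```

The side view agrees with the predicted glass position to 0.3 px. Now I'll roll the lens round and carry it over the edge.

Request:
{"fn": "arm_command", "kwargs": {
  "grip": [1,1,1,1,1],
  "dp": [
    [0,0,0],
    [0,0,0],
    [0,0,0],
    [0,0,0],
    [0,0,0]
  ],
  "roll": [0.1,0.16,0.16,0.16,0.16]
}}

```text
t: 21.0
ee_pos: [436.2, 320.9, 190.1]
tcp_rot: [0.364, 0.931, -0.001, -0.001]
wrist_force: [0.2, -0.3, -2.1]
finger_gap: 16.2
gripper_force: 58.8
```

Request:
{"fn": "arm_command", "kwargs": {
  "grip": [1,1,1,1,1],
  "dp": [
    [0,0,0],
    [0,0,0],
    [0,0,0],
    [0,0,0],
    [0,0,0]
  ],
  "roll": [0.16,0.16,0.16,0.16,0.16]
}}

```text
t: 21.62
ee_pos: [436.2, 320.9, 190.1]
tcp_rot: [0.698, 0.716, -0.001, -0.0]
wrist_force: [0.0, 0.2, -1.8]
finger_gap: 15.9
gripper_force: 58.8
```

Request:
{"fn": "arm_command", "kwargs": {
  "grip": [1,1,1,1,1],
  "dp": [
    [0,0,0],
    [-0.02,0.013,0],
    [-0.04,0.026,0],
    [-0.05,0.032,0],
    [-0.05,0.032,0]
  ],
  "roll": [0.06,0,0,0,0]
}}

```text
t: 22.25
ee_pos: [535.2, 156.7, 190.2]
tcp_rot: [0.717, 0.697, -0.0, -0.0]
wrist_force: [0.9, 1.1, -1.4]
finger_gap: 16.3
gripper_force: 58.8
```

Request:
{"fn": "arm_command", "kwargs": {
  "grip": [1,1,1,1,1],
  "dp": [
    [-0.05,0.032,0],
    [-0.05,0.032,0],
    [-0.03,0.02,0],
    [-0.015,0.01,0],
    [0,0,0]
  ],
  "roll": [0,0,0,0,0]
}}

```text
t: 22.88
ee_pos: [624.2, 10.1, 190.2]
tcp_rot: [0.718, 0.696, -0.0, -0.001]
wrist_force: [0.1, 0.6, -2.3]
finger_gap: 15.9
gripper_force: 58.8
```

```bash
sed -i 's/abs(u-p\[0\])<r/abs(u-p[0])<r*.7/;s/abs(v-p\[1\])<r/abs(v-p[1])<r*.7/' l.py; python3 l.py
```

```text
22.875 [624.2  10.1 190.2] [[0.031, 1.0, -0.001], [1.0, -0.031, 0.0], [0.0, -0.001, -1.0]] 15.930094601522729 58.83268117904663 [ 0.1  0.6 -2.3] [0.05 0.02 0.  ]
pred [622.  -64.9 211.9]
wrist pred [321.5 484.8] 0  pred rim [[406.0, 483.0], [319.0, 416.0], [238.0, 487.0], [324.0, 545.0]]  
scene pred [316.4 234.1] 550 ((310.1119689941406, 231.11065673828125), (43.47819900512695, 65.2481460571289), 56.68513107299805) pred rim [[327.0, 244.0], [329.0, 227.0], [306.0, 225.0], [304.0, 242.0]] [292. 210.] [340. 256.]
side pred [306.8 175. ] 5  pred rim [[294.0, 171.0], [301.0, 185.0], [320.0, 179.0], [313.0, 166.0]] [310. 164.] [313. 165.]
```

Request:
{"fn": "arm_command", "kwargs": {
  "grip": [1,1,1,1,1],
  "dp": [
    [-0.0027,0,0.01],
    [0,0,0.014],
    [0,0,0.01],
    [0,0,0.0045],
    [0,0,0]
  ],
  "roll": [0,0,0,0,0]
}}

```text
t: 23.65
ee_pos: [624.1, 7.7, 152.1]
tcp_rot: [0.717, 0.697, -0.0, -0.0]
wrist_force: [-0.3, -0.3, -1.3]
finger_gap: 15.9
gripper_force: 58.9
```

```bash
python3 l.py; python3 - <<'E'
from h import *
A=cam("scene");im=cv2.imread("pics/l_scene.png");p=[621.6,-67.6,173]
print(proj(A,p),[proj(A,np.array(p)+[37*np.cos(a),37*np.sin(a),8]).round(1).tolist() for a in np.arange(0,6.28,.785)])
u,v=proj(A,p).round().astype(int)
ref=cv2.imread("pics/scene0.png")
h=cv2.cvtColor(im,cv2.COLOR_BGR2HSV)[v-26:v+26,u-30:u+30]
m=(h[:,:,0]>=18)&(h[:,:,0]<=32)&(h[:,:,1]>140)&(h[:,:,2]>60)
print(u,v);[print("".join(".#"[int(t)] for t in r)) for r in m]
E
```

```text
23.65 [624.1   7.7 152.1] [[0.03, 1.0, -0.001], [1.0, -0.03, -0.0], [-0.0, -0.001, -1.0]] 15.90219525900197 58.860111236572266 [-0.3 -0.3 -1.3] [ 0.04 -0.01 -0.  ]
pred [621.9 -67.3 173.9]
wrist pred [321.5 484.8] 0  pred rim [[406.0, 483.0], [319.0, 416.0], [238.0, 487.0], [324.0, 545.0]]  
scene pred [315.5 245.8] 340 ((308.87481689453125, 238.1768341064453), (48.35082244873047, 54.22423553466797), 48.49094009399414) pred rim [[326.0, 255.0], [328.0, 238.0], [305.0, 237.0], [303.0, 254.0]] [291. 222.] [334. 260.]
side pred [307.5 184.9] 5  pred rim [[295.0, 181.0], [302.0, 194.0], [321.0, 189.0], [313.0, 176.0]] [310. 174.] [312. 175.]
[315.2703958  246.03948741] [[325.7, 253.1], [331.3, 244.9], [327.5, 236.2], [316.8, 232.0], [305.2, 234.6], [299.3, 242.6], [302.8, 251.4], [313.7, 255.9]]
315 246
............................................................
............................................................
............................................................
............................................................
.............................................
[... 2182 characters left out ...]
.............................
............................................................
............................................................
............................................................
............................................................
............................................................
............................................................
............................................................
............................................................
............................................................
............................................................
............................................................
```

The bezel silhouette in the scene view is centred at (316,246), against a prediction of (315.5,245.8), so the lens is level and hasn't slipped. I'll lower it 1 mm to the pointer height, let it settle and hand in.

Request:
{"fn": "arm_command", "kwargs": {
  "grip": [1,1,1,1,1],
  "dp": [
    [0,0,0.001],
    [0,0,0],
    [0,0,0],
    [0,0,0],
    [0,0,0]
  ],
  "roll": [0,0,0,0,0]
}}

```text
t: 24.42
ee_pos: [624.3, 7.7, 151.6]
tcp_rot: [0.717, 0.697, -0.0, 0.0]
wrist_force: [0.4, -0.1, -1.6]
finger_gap: 15.7
gripper_force: 58.9
```

```bash
python3 -c "
from bench import env
o=env.get_obs();print(o['ee_pos'],o['joint_velocities'].round(3),o['finger_gap']);print(env.job_done())"
```

```text
[624.29515076   7.66209079 151.56520869] [ 0.001  0.001 -0.    -0.001  0.002 -0.   ] 15.735856327748293
the job is handed in; nothing more can be done
None
```

Job handed in at about 24 s with no verdict returned: the slide line measured within about 0.2 mm of the red tip, and the lens is held level over the middle of the blade edge, its glass at about 173 mm (gauge pointer measured at 172–174 mm). I viewed 11 pictures, one over the limit of 10.

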